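# Fish a filter cartridge out of a deep instrument bay with a hook picker

## Robot

A 6-joint arm with a two-finger parallel gripper is mounted at the origin on a cart in front of the work surface, level with it; the furniture and walls round the work are solid. World frame = base frame: x ahead of the robot, y to its left, z up, the work surface at z = 0. Lengths are in m, angles in rad, forces in N, time in s.
With the tool pointing down it reaches from about 0.375 to 0.9 m from the base axis. Payload 3.1 kg.
Tool frame: the origin (TCP) lies between the finger pads; the fingertips stand 22 mm ahead of it and the grasp point (between the pads) lies 3 mm ahead of it (robot.tcp_to_tips is the distance from the TCP to the fingertips, in m); z points along the fingers, y is the line along which they close (so a half turn about z gives the same grasp; the last joint's range is limited). The gripper opens to 87 mm and grips with 3 to 60 N. Pads are 19 mm wide; open, the fingers measure 117 mm over their backs; the gripper's body (75 mm by 190 mm) begins 51 mm behind the grasp point.
Start: joints at [-1.308, 0.527, 1.433, -0, 1.181, -0.178], TCP at [0.267, -0.565, 0.245] pointing down, gripper open.
Joint ranges: [-3.08, 3.08], [-0.75, 2.2], [0.22, 2.44], [-1.43, 4.57], [0, 2.65], [-2.85, 2.85]. Speed limits (rad/s): [2.79, 2.79, 3.14, 3.14, 3.14, 3.14].

## Interface

Orientations are given as a rotation vector (axis times angle).
In Python, from workcell import robot gives the robot as it stands.
- The arm moves only by the tool servo_tool, never from a script. Its argument "increments" is text: rows parted by semicolons, each of 7 numbers parted by spaces: the turn, a rotation vector about the tool's x, y, z in rad, then the shift along the tool's x, y, z in mm, then the closure, from 0 (fully open) to 1 (shut). A call has 1 to 10 rows; each row shifts and turns the commanded pose from where the row before left it, along the tool's axes as they then stand; what a row does not reach is not made up. A row lasts 1/8 s, in which the tool goes at most 62.5 mm and 10.7 degrees, less where a joint would pass 70% of its speed; a pose out of reach is approached as far as the arm can. A call with a gripper value outside its range is refused whole. The fingers move at their own pace and stop on an object; "squeeze" is the grip in N (left out, the last holds). Time passes only in rows, so rows that do not move let the fingers close. It gives the time, the measured TCP pose, the force, the opening and the grip force at its end, in the units of the state.
- robot.sense(): the state, without advancing time (a new reading comes with each control period).
- robot.snapshot(name): name is "scene" or "top"; returns the picture (400x640x3 uint8, red, green, blue); there is no depth.
- robot.camera_info(name): a dict with "fov_y" (degrees; the focal length in pixels is half the picture's height over the tangent of half this angle, whatever the lens; pixels are square), "cx", "cy" (the principal point, pixels), "distortion" ([k1, k2, p1, p2, k3] as OpenCV has them; the pictures are not rectified), "R" (3x3) and "t" (3): a world point X has camera coordinates R X + t. Camera axes: x right, y down, z forward; pixel columns grow to the right and rows downward; lengths in m; the calibration is good to about 2 mm. A picture is of the moment at which its call begins. camera_info takes no time and is no camera call.
- robot.close_job(): hands the job in; it is judged then, once.
The state is a dict: "time": time; "q": joint angles; "qd": joint speeds; "joint_efforts": joint torques, N m; "ee_pos": TCP position; "tcp_rot": TCP orientation; "force": force on the tool from outside, world axes, zero at the start; "moment": the same for the moment, N m; "width": finger opening in m; "grasp_force": force on a finger pad.
Only numpy, scipy, OpenCV 4.12 (cv2) and the standard library are available. Lean on these libraries where they do the work, as an engineer would, in place of code of your own. Each camera call takes 0.05 s, during which the arm holds its last target. There are 200 camera calls.

## Task

A filter cartridge has been pushed deep into the long metal instrument bay, where no fingers can reach it. Take the hook picker by its handle, catch the cartridge's wire bail with the hook and draw it out, lifting its front over the sill at the mouth, then stand the picker back on its foot on the bench, clear of the bay and the tray, and lay the cartridge flat and upright in the steel tray. Do not tip the cartridge over on the way, and leave the beaker and the tin where they are.

Things in the scene. Friction and masses are not known exactly. Their poses are not given: they have to be found in the camera images.
- bay: fixed aluminium sheet-metal bay on the bench, a closed tunnel 190 long (x) x 74 (y) x 88 mm high. Origin: centre of its underside. Open only at the mouth, its -x end (x = -95), which faces roughly to the robot's left. Inside: 66 mm wide, floor at z = 3, roof underside at z = 84, back wall at x = +91 mm. Vent strips are only markings
- bay_mouth (a point): centre of the mouth at floor level, axes as the bay's (+x goes in). Right here a sill 5 mm thick (x 0 to 5) stands 6 mm high above the bay's floor (top 9 mm over the bench): a cartridge pulled level jams on it. A 12 mm flange stands out at each side of the mouth
- cartridge: loose white box with grey ends, about 0.3 kg, 80 long (x) x 50 (y) x 54 mm high. Origin: centre of its underside; front face at x = -40 mm carries the bail. Starts upright on the bay's floor, bail towards the mouth, origin 5 to 45 mm further in than the bay's. Pushed by the hook, it slides back until it meets the back wall
- bail_bar (a point): middle of the cross bar of the cartridge's rigid, level, U-shaped wire bail (wire 7 mm thick), axes as the cartridge's: bar along y, 34 mm before the front face and 24 mm above the cartridge's underside; the gap between bar and face is 30 mm; the side wires lie at y = +-19 mm
- picker: loose black hook picker, 0.19 kg, standing on foot (46 x 46 x 8 mm) and hook tip. Origin: centre of the foot's underside; +x along the rod, roughly to the robot's right. At z = 36 a steel sleeve (12 mm thick, 15 mm collar, to x = 130) carries an 8 mm rod; at its end an 8 mm hook goes straight down to z = 0, where a toe (top at z = 8) reaches back 14 mm from the upright's axis
- picker_grip (a point): grip point of the picker's handle, 70 mm above the foot's underside: a block 36 (x) x 20 (y) mm, top 92 mm above the foot's underside; grip it across y. The telescopic rod is clamped (holds some 80 N) at a length that differs every time and is not reported: the hook's upright has its axis somewhere from 165 to 205 mm ahead (x) of this point
- tray: fixed shallow steel tray, 176 long (x) x 126 (y) mm outside, walls 3 mm thick, rim at z = 15 mm, inner floor at z = 3 mm. Origin: centre of its underside
- beaker: loose plastic beaker, 53 mm wide, 68 mm high, a bystander. Origin: centre of its underside
- septa_tin: loose flat round white tin, 54 mm wide, 24 mm high, a bystander. Origin: centre of its underside

How it is judged:
On the way, in this order (a step that is already met when the one before it is completed fails the run):
1. the held picker has hold of, or bears on, the cartridge inside the bay (contact force between picker and cartridge above 0.5 N and contact force between the fingers and picker above 0.5 N and x of cartridge in the frame of bay above -0.05 m), for 0.05 s.
2. the cartridge is wholly out of the bay, and no finger touches it yet (x of cartridge in the frame of bay below -0.135 m and contact force between the fingers and cartridge below 0.1 N), for 0.1 s.
At the end, for the whole second after the job is handed in: cartridge at rest on the tray's floor, upright and flat (tilt < 0.08 rad, underside within 4 mm of the floor), origin within 60 mm of the tray's centre; picker at rest upright on the bench (foot within 6 mm, tilt < 0.1 rad), touching neither bay, tray nor cartridge (horizontal distance between cartridge and tray below 0.06 m and z of cartridge in the frame of tray below 0.007 m and angle between cartridge's own z axis and vertical below 0.08 rad and linear speed of each of cartridge, picker below 0.02 m/s and angle between picker's own z axis and vertical below 0.1 rad and height (world z) of picker below 0.006 m and contact force between picker and bay below 0.1 N and contact force between picker and tray below 0.1 N and contact force between picker and cartridge below 0.1 N).
It fails at once if the cartridge is tipped over (tilts more than 0.8 rad) (angle between cartridge's own z axis and vertical above 0.8 rad).
It fails at once if the beaker is moved more than 30 mm (distance of beaker from where it was at the start of the episode above 0.03 m).
It fails at once if the tin is moved more than 30 mm (distance of septa_tin from where it was at the start of the episode above 0.03 m).
It also fails if it takes over 72 s, if anything falls off the work surface, if the arm or the gripper's body presses on something with over 40 N, if the wrist force passes 120 N, or if a joint passes its speed limit or range.

## Working session

There is one attempt and no reset: what is moved stays moved. The work goes in short steps, Python scripts to look and compute and a tool call to move; the robot and the scene stay as the last step left them, time stands still between calls to the robot, and variables do not carry over. Pictures are saved under pics/ and viewed, at most 10 in all, crops included, and the job is handed in when it is done.

Besides the shell and the picture viewer there is one more tool, called after "Emit:" as name(argument=value, ...), one argument or row to a line, values as JSON. servo_tool: Moves the arm, as the interface text tells. Its arguments: {"type":"object","properties":{"increments":{"type":"string"},"squeeze":{"type":"number"}},"required":["increments"]}

```bash
mkdir -p pics; ls; python3 - <<'E'
from workcell import robot
import cv2
for n in("scene","top"):
    cv2.imwrite(f"pics/{n}0.png",robot.snapshot(n)[:,:,::-1]); c=robot.camera_info(n); print(n,c)
s=robot.sense(); print(s)
E
```

```text
pics
scene {'fov_y': 42.23360716689076, 'cx': 323.9144966796526, 'cy': 194.60941824046498, 'distortion': array([-0.04295228,  0.        ,  0.        ,  0.        ,  0.        ]), 'R': array([[ 0.65800455, -0.75279445,  0.01818047],
       [-0.5373245 , -0.48630697, -0.68904855],
       [ 0.52755322,  0.44362827, -0.7244871 ]]), 't': array([-0.35459728,  0.40433038,  1.56953728])}
top {'fov_y': 53.81842727582516, 'cx': 314.3683717676151, 'cy': 201.8259263275473, 'distortion': array([-0.03888963,  0.        ,  0.        ,  0.        ,  0.        ]), 'R': array([[-0.02158392, -0.99955738,  0.0204739 ],
       [-0.98639508,  0.0179526 , -0.16340887],
       [ 0.16296898, -0.02372236, -0.98634596]]), 't': array([0.03282367, 0.59986477, 1.12085052])}
{'time': 0.1, 'q': array([-1.30848167e+00,  5.28380634e-01,  1.43378264e+00, -7.52056086e-06,
        1.18141384e+00, -1.78503608e-01]), 'qd': array([ 0.00122683, -0.00276389, -0.00178675,  0.0002459 ,  0.00083577,
       -0.00102809]), 'joint_efforts': array([ 5.40137753e-04, -4.40983343e+01, -1.77151448e+01,  6.35826308e-02,
        5.34126058e-02, -4.54078452e-05]), 'ee_pos': array([ 0.26653261, -0.5646266 ,  0.24366219]), 'tcp_rot': array([-3.06365605e+00, -6.86413844e-01,  1.41414649e-04]), 'force': array([ 0.91226324,  0.38098441, -0.10093433]), 'moment': array([-0.01233605, -0.11476742,  0.00225061]), 'grasp_force': 0.0, 'width': 0.08682677269759885}
```

View pics/scene0.png

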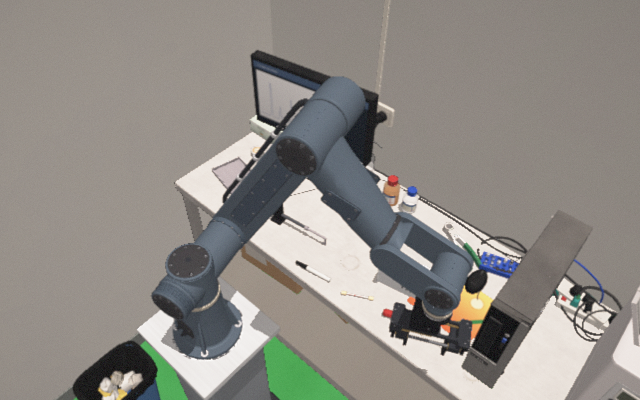

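View pics/top0.png

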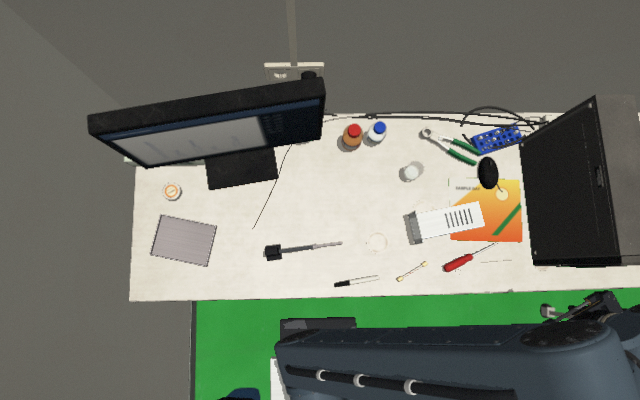

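```bash
cat > h.py <<'E'
import numpy as np, cv2
from workcell import robot
from scipy.spatial.transform import Rotation as Ro
def K(n):
    c=robot.camera_info(n); f=200/np.tan(np.radians(c["fov_y"]/2))
    return c,np.array([[f,0,c["cx"]],[0,f,c["cy"]],[0,0,1]])
def cast(n,uv,z):
    c,k=K(n); p=cv2.undistortPoints(np.float64(uv).reshape(-1,1,2),k,c["distortion"]).reshape(-1,2)
    d=np.c_[p,np.ones(len(p))]@c["R"]; o=-c["R"].T@c["t"]
    return o+d*((z-o[2])/d[:,2])[:,None]
def proj(n,X):
    c,k=K(n); return cv2.projectPoints(np.float64(X).reshape(-1,3),cv2.Rodrigues(c["R"])[0],c["t"],k,c["distortion"])[0].reshape(-1,2)
def crop(im,x,y,w,h,s,f): cv2.imwrite(f,cv2.resize(im[y:y+h,x:x+w],None,fx=s,fy=s,interpolation=cv2.INTER_CUBIC))
E
python3 - <<'E'
from h import *
im=cv2.imread("pics/top0.png"); crop(im,250,150,250,150,3.2,"pics/c1.png")
print(cast("top",[[273,252],[183,240],[411,172],[376,242]],0).round(3))
E
```

```text
[[ 0.457  0.148  0.   ]
 [ 0.498  0.422  0.   ]
 [ 0.698 -0.288  0.   ]
 [ 0.481 -0.166  0.   ]]
```

View pics/c1.png

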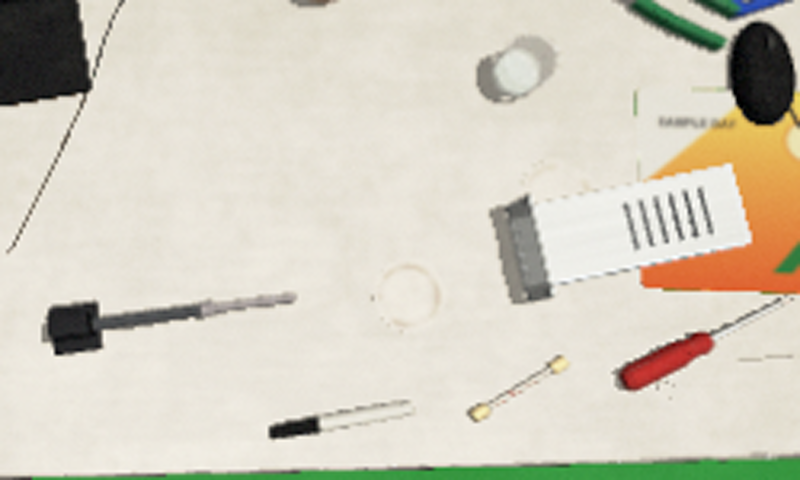

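```bash
python3 - <<'E'
from h import *
im=cv2.imread("pics/top0.png")
def u(l): return [(250+(x+.5)/3.2-.5,150+(y+.5)/3.2-.5) for x,y in l]
a=cast("top",u([(530,203),(733,165),(751,244),(552,288)]),.088); print("roof",a.round(4).tolist(), [np.linalg.norm(a[i]-a[i-1]).round(4) for i in range(4)])
a=cast("top",u([(497,206),(527,197),(551,298),(515,303)]),.088); print("flange top?",a.round(4).tolist())
a=cast("top",u([(497,206),(515,303)]),.0); print("flange0",a.round(4).tolist())
a=cast("top",u([(297,297),(105,323),(200,311)]),.04); print("rod",a.round(4).tolist())
# white mask roof
reg=im.astype(int); m=((reg.min(2)>225)).astype(np.uint8); m[:, :400]=0;m[:,520:]=0;m[:195]=0;m[255:]=0
n,l,st,ce=cv2.connectedComponentsWithStats(m); print(st[1:][st[1:,4]>50])
i=1+st[1:,4].argmax(); c=np.argwhere(l==i)[:,::-1].astype(np.float32); box=cv2.boxPoints(cv2.minAreaRect(c)); print(box); w=cast("top",box,.088); print(w.round(4),[np.linalg.norm(w[k]-w[k-1]).round(4) for k in range(4)])
# dark picker
m=((reg.max(2)<70)).astype(np.uint8); m[:,:255]=0;m[:,350:]=0;m[:235]=0;m[270:]=0
n,l,st,ce=cv2.connectedComponentsWithStats(m); print(st[1:],ce[1:])
big=cv2.resize(im[235:270,255:350],None,fx=8,fy=8,interpolation=cv2.INTER_CUBIC)
big2=cv2.resize(im[195:265,398:493],None,fx=8,fy=8,interpolation=cv2.INTER_CUBIC)[:320]
big2=cv2.resize(im[200:240,398:493],None,fx=8,fy=8,interpolation=cv2.INTER_CUBIC)
cv2.imwrite("pics/c2.png",np.vstack([big,big2]))
E
```

```text
roof [[0.5558, -0.2679, 0.088], [0.587, -0.4572, 0.088], [0.5146, -0.4673, 0.088], [0.4792, -0.2829, 0.088]] [np.float64(0.0781), np.float64(0.1919), np.float64(0.0732), np.float64(0.1878)]
flange top? [[0.5537, -0.2378, 0.088], [0.5613, -0.2655, 0.088], [0.4703, -0.2814, 0.088], [0.4666, -0.2488, 0.088]]
flange0 [[0.565, -0.2604, 0.0], [0.4711, -0.2723, 0.0]]
rod [[0.479, -0.0596, 0.04], [0.4588, 0.1172, 0.04], [0.468, 0.0301, 0.04]]
[[ 417  202   67   37 1324]]
[[416.45923 213.40434]
 [478.5158  200.47588]
 [483.71545 225.43428]
 [421.65887 238.36275]]
[[ 0.5548 -0.2712  0.088 ]
 [ 0.5892 -0.4568  0.088 ]
 [ 0.516  -0.4656  0.088 ]
 [ 0.4829 -0.2817  0.088 ]] [np.float64(0.0727), np.float64(0.1887), np.float64(0.0738), np.float64(0.1869)]
[[265 245  16  16 205]
 [288 251   1   1   1]] [[272.42926829 252.34634146]
 [288.         251.        ]]
```

View pics/c2.png

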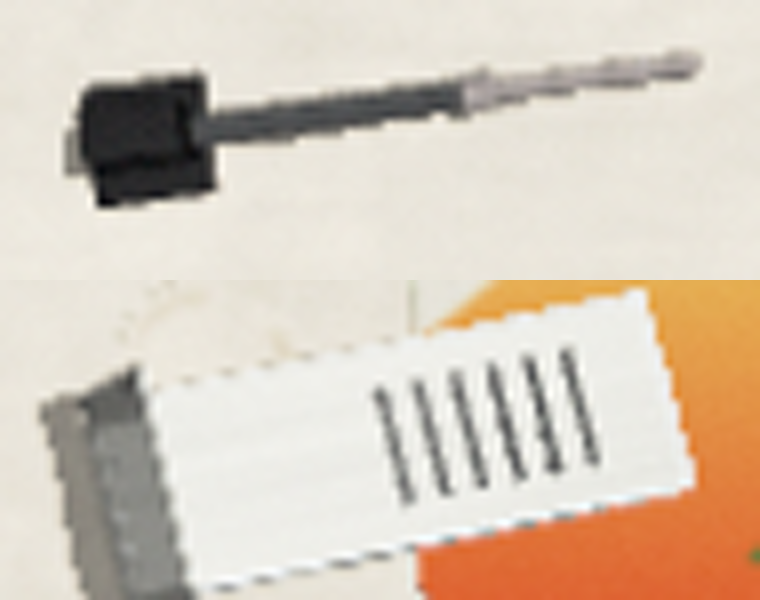

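```bash
cat >> h.py <<'E'
def go(p,yaw,T=None):
    """numbers to get tool-down with tool y at world angle yaw(rad), tcp at p: (turn about tool z, shift in tool axes as now, as after turn)"""
    s=robot.sense(); R=Ro.from_rotvec(s["tcp_rot"]).as_matrix()
    y=R[:,1]; t=(yaw-np.arctan2(y[1],y[0])+np.pi)%(2*np.pi)-np.pi
    G=np.c_[np.cross([np.cos(yaw),np.sin(yaw),0],[0,0,-1]),[np.cos(yaw),np.sin(yaw),0],[0,0,-1]]
    d=np.array(p)-s["ee_pos"]; rv=Ro.from_matrix(R.T@G).as_rotvec()
    print("t",s["time"],"pos",s["ee_pos"].round(4),"q",s["q"].round(2),"F",s["force"].round(2),"w",round(s["width"],4),"g",round(s["grasp_force"],1))
    print("turn",rv.round(3),"shift now",(R.T@d*1e3).round(1),"after",(G.T@d*1e3).round(1))
B=np.array([0.535,-0.369]); ub=np.array([0.1795,-0.984]); ub/=np.linalg.norm(ub); vb=np.array([-ub[1],ub[0]])
E
python3 - <<'E'
from h import *
def u(l): return [(255+(x+.5)/8-.5,235+(y+.5)/8-.5) for x,y in l]
a,b=cast("top",u([(696,63),(215,127)]),.036)[:,:2]; d=(a-b)/np.linalg.norm(a-b); n=np.array([-d[1],d[0]]); print("hook end",a,"dir",d,np.arctan2(d[1],d[0]))
for nm,l,z in(("top",[(205,73),(85,84),(88,160)],.092),("foot",[(213,189),(98,206),(65,172)],.008),("collar/rodstart",[(465,100)],.036)):
    w=cast("top",u(l),z)[:,:2]; print(nm,w.round(4).tolist(),"along from hook end",((w-a)@d*1e3).round(1),"lat",((w-a)@n*1e3).round(1))
go([.46,.148,.2],np.arctan2(d[1],d[0])+np.pi/2)
print(cast("top",[(156,215),(216,224),(209,266),(151,256)],.015).round(3))
E
```

```text
hook end [ 0.47935977 -0.05724276] dir [ 0.1110384  -0.99381612] -1.4595284755399056
top [[0.476, 0.1204], [0.473, 0.1624], [0.4465, 0.1614]] along from hook end [-176.9 -219.  -221. ] lat [16.4 18.1 -8.3]
foot [[0.4376, 0.1232], [0.4321, 0.1663], [0.445, 0.1786]] along from hook end [-183.9 -227.4 -238.2] lat [-21.5 -22.1  -8. ]
collar/rodstart [[0.4675, 0.0284]] along from hook end [-86.5] lat [-2.2]
t 0.1 pos [ 0.2665 -0.5646  0.2437] q [-1.31  0.53  1.43 -0.    1.18 -0.18] F [ 0.91  0.38 -0.1 ] w 0.0868 g 0.0
turn [-1.000e-03 -2.000e-03 -1.241e+00] shift now [ 479.  -561.9   44.9] after [686.7 271.4  43.7]
[[0.574 0.501 0.015]
 [0.544 0.319 0.015]
 [0.419 0.337 0.015]
 [0.451 0.511 0.015]]
```

Emit:
servo_tool(
  increments="0 0 -0.1773 0 0 0 0;0 0 -0.1773 0 0 0 0;0 0 -0.1773 0 0 0 0;0 0 -0.1773 0 0 0 0;0 0 -0.1773 0 0 0 0;0 0 -0.1773 0 0 0 0;0 0 -0.1773 0 0 0 0",
)

```text
time: 0.98
ee_pos: [0.2666, -0.5648, 0.2439]
tcp_rot: [-2.087, -2.347, -0.001]
force: [-0.0, 0.1, 0.4]
width: 0.0869
grasp_force: 0.0
```

Emit:
servo_tool(
  increments="0 0 0 57.2 22.6 0 0;0 0 0 57.2 22.6 0 0;0 0 0 57.2 22.6 0 0;0 0 0 57.2 22.6 0 0;0 0 0 57.2 22.6 0 0;0 0 0 57.2 22.6 0 0;0 0 0 57.2 22.6 0 0;0 0 0 57.2 22.6 0 0;0 0 0 57.2 22.6 0 0;0 0 0 57.2 22.6 0 0",
)

```text
time: 2.22
ee_pos: [0.4281, 0.0302, 0.2446]
tcp_rot: [2.095, 2.341, 0.0]
force: [1.2, -1.1, 0.2]
width: 0.0869
grasp_force: 0.0
```

```bash
python3 - <<'E'
from h import *
go([.457,.147,.073],.1113)
E
```

```text
t 2.225 pos [0.4281 0.0302 0.2446] q [-0.19  0.26  1.9  -0.    0.98 -0.3 ] F [ 1.22 -1.14  0.19] w 0.0869 g 0.0
turn [ 0.  0. -0.] shift now [112.9  41.6 171.5] after [112.8  41.7 171.6]
```

```bash
python3 - <<'E'
from h import *
a=robot.snapshot("scene")[:,:,::-1].copy(); b=robot.snapshot("top")[:,:,::-1].copy()
cv2.imwrite("pics/s1.png",a);cv2.imwrite("pics/t1.png",b)
f=lambda im,x,y,s:cv2.resize(im[y:y+100,x:x+200],None,fx=4,fy=4,interpolation=cv2.INTER_CUBIC)[:280]
o=np.array([.457,.147]);d=np.array([.111,-.9938])
# overlay predictions
def dot(n,im,P,c):
    for q in proj(n,P): cv2.circle(im,tuple(np.round(q).astype(int)),1,c,-1)
P=[[*(o),.092],[*(o+.2*d),.036],[*(o-.018*d),.092],[*(o+.018*d),.092]]
Q=[[*(B+x*ub+y*vb),.088] for x in(-.095,.095) for y in(-.037,.037)]
for n,im in(("scene",a),("top",b)): dot(n,im,P,(0,0,255));dot(n,im,Q,(0,0,255))
cv2.imwrite("pics/s1o.png",np.vstack([a[140:400,200:600]]).repeat(2,0).repeat(2,1))
E
```

```text
(no output)
```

View pics/s1o.png

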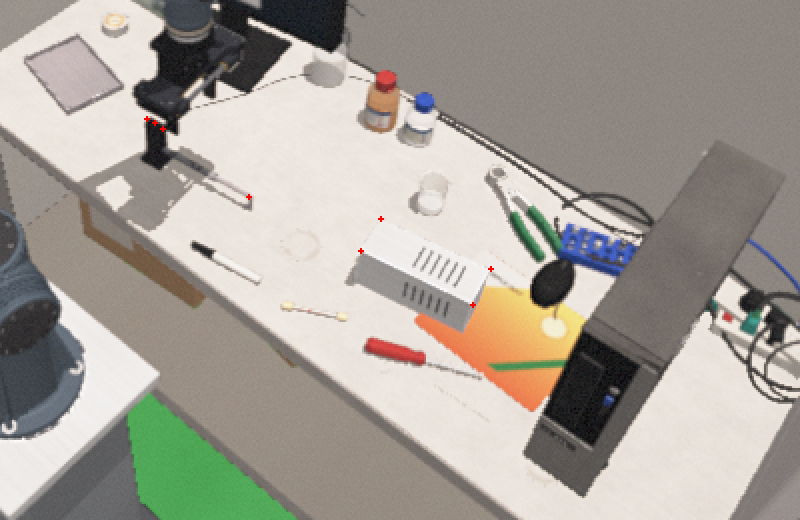

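Emit:
servo_tool(
  increments="0 0 0 38 14 0 0.3;0 0 0 38 14 0 0.3;0 0 0 36.9 13.7 0 0.3;0 0 0 0 0 40 0.3;0 0 0 0 0 40 0.3;0 0 0 0 0 40 0.3;0 0 0 0 0 30 0.3;0 0 0 0 0 21.6 0.3;0 0 0 0 0 0 0.3",
  squeeze=55,
)

```text
time: 3.45
ee_pos: [0.4557, 0.1442, 0.0715]
tcp_rot: [-2.094, -2.338, 0.005]
force: [-0.4, -0.0, -0.5]
width: 0.061
grasp_force: 0.0
```

Emit:
servo_tool(
  increments="0 0 0 0 0 0 1;0 0 0 0 0 0 1;0 0 0 0 0 0 1;0 0 0 0 0 0 1;0 0 0 0 0 0 1;0 0 0 0 0 0 1",
  squeeze=55,
)

```text
time: 4.2
ee_pos: [0.4566, 0.1452, 0.073]
tcp_rot: [-2.094, -2.341, 0.0]
force: [0.3, -0.2, 0.8]
width: 0.0195
grasp_force: 55.0
```

Emit:
servo_tool(
  increments="0 0 0 0 0 -20 1;0 0 0 0 0 -20 1;0 0 0 0 0 -20 1;0 0 0 0 0 0 1;0 0 0 0 0 0 1",
)

```text
time: 4.82
ee_pos: [0.4563, 0.1451, 0.1323]
tcp_rot: [-2.094, -2.341, 0.001]
force: [0.6, -0.6, -1.9]
width: 0.0197
grasp_force: 55.0
```

```bash
python3 - <<'E'
from h import *
g=B-.327*ub
go([*g,.107],np.arctan2(vb[1],vb[0]))
E
```

```text
t 4.825 pos [0.4563 0.1451 0.1323] q [ 0.07  0.52  1.9   0.    0.73 -0.04] F [ 0.65 -0.65 -1.85] w 0.0197 g 55.0
turn [-0.001 -0.    -0.069] shift now [-193.4   -1.4   25.3] after [-192.9  -14.8   25.3]
```

Emit:
servo_tool(
  increments="0 0 -0.069 0 0 0 1;0 0 0 -38.6 -3 0 1;0 0 0 -38.6 -3 0 1;0 0 0 -38.6 -3 0 1;0 0 0 -38.6 -3 0 1;0 0 0 -38.5 -2.8 0 1;0 0 0 0 0 0 1;0 0 0 0 0 25 1;0 0 0 0 0 0 1;0 0 0 0 0 0 1",
)

```text
time: 6.08
ee_pos: [0.4764, -0.0466, 0.1078]
tcp_rot: [-2.011, -2.412, 0.001]
force: [-0.7, -0.3, -2.4]
width: 0.0197
grasp_force: 55.0
```

```bash
python3 - <<'E'
from h import *
g=B-.327*ub
go([*g,.107],np.arctan2(vb[1],vb[0]))
s=robot.sense(); o=s["ee_pos"][:2]
a=robot.snapshot("scene")[:,:,::-1].copy(); b=robot.snapshot("top")[:,:,::-1].copy()
cv2.imwrite("pics/s2.png",a);cv2.imwrite("pics/t2.png",b)
A=[[*(o+.202*ub),.07],[*(o+.202*ub),.034]]
print(proj("top",A),proj("scene",A))
for n,im in(("scene",a),("top",b)):
    q=proj(n,A).round().astype(int); print(n,q.tolist())
z=lambda im,c,w,h,s:cv2.resize(im[c[1]-h:c[1]+h,c[0]-w:c[0]+w],None,fx=s,fy=s,interpolation=cv2.INTER_CUBIC)
t=proj("top",A)[0].round().astype(int); c=proj("scene",A)[0].round().astype(int); print("crop centres",t,c)
cv2.imwrite("pics/c3.png",np.vstack([z(b,t,50,30,8),z(a,c,50,30,8)])[:, :]); print(cv2.imread("pics/c3.png").shape)
im=cv2.imread("pics/c3.png"); cv2.imwrite("pics/c3.png",cv2.resize(im,None,fx=.625,fy=.625))
E
```

```text
t 6.075 pos [ 0.4764 -0.0466  0.1078] q [-0.33  0.57  1.91  0.    0.66 -0.51] F [-0.67 -0.28 -2.4 ] w 0.0197 g 55.0
turn [-0.001 -0.001  0.   ] shift now [-0.7 -0.2  0.8] after [-0.7 -0.2  0.8]
[[406.82691706 228.8048508 ]
 [403.80158902 229.95967105]] [[375.84218594 256.14943107]
 [374.84401815 262.72024672]]
scene [[376, 256], [375, 263]]
top [[407, 229], [404, 230]]
crop centres [407 229] [376 256]
(960, 800, 3)
```

View pics/c3.png

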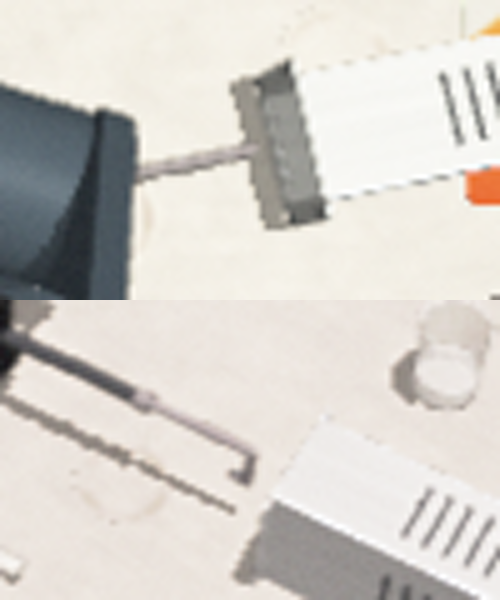

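Emit:
servo_tool(
  increments="0 0 0 -10 0 -0.5 1;0 0 0 -10 0 0 1;0 0 0 -10 0 0 1;0 0 0 -10 0 0 1;0 0 0 -10 0 0 1;0 0 0 -10 0 0 1;0 0 0 -10 0 0 1;0 0 0 -5 0 0 1;0 0 0 0 0 0 1;0 0 0 0 0 0 1",
)

```text
time: 7.42
ee_pos: [0.49, -0.1207, 0.1084]
tcp_rot: [-2.012, -2.412, 0.0]
force: [-0.5, -0.3, -1.9]
width: 0.0198
grasp_force: 55.0
```

Emit:
servo_tool(
  increments="0 0 0 -5 0 0 1;0 0 0 -5 0 0 1;0 0 0 -5 0 0 1;0 0 0 -5 0 0 1;0 0 0 -5 0 0 1;0 0 0 0 0 0 1",
)

```text
time: 8.18
ee_pos: [0.4948, -0.1461, 0.1084]
tcp_rot: [2.013, 2.412, -0.0]
force: [0.3, -0.6, -2.2]
width: 0.0195
grasp_force: 55.0
```

Emit:
servo_tool(
  increments="0 0 0 -4 0 0 1;0 0 0 -4 0 0 1;0 0 0 -4 0 0 1;0 0 0 0 0 0 1",
)

```text
time: 8.68
ee_pos: [0.4972, -0.1582, 0.1084]
tcp_rot: [2.012, 2.411, -0.0]
force: [-0.3, 1.0, -2.4]
width: 0.0196
grasp_force: 55.0
```

Emit:
servo_tool(
  increments="0 0 0 -4 0 0 1;0 0 0 -4 0 0 1;0 0 0 0 0 0 1",
)

```text
time: 9.05
ee_pos: [0.4986, -0.166, 0.1085]
tcp_rot: [2.012, 2.411, -0.0]
force: [0.8, -0.2, -2.2]
width: 0.0198
grasp_force: 55.0
```

Emit:
servo_tool(
  increments="0 0 0 -3 0 0 1;0 0 0 -3 0 0 1;0 0 0 0 0 0 1",
)

```text
time: 9.43
ee_pos: [0.4996, -0.1717, 0.1085]
tcp_rot: [2.012, 2.412, -0.0]
force: [-0.1, 1.0, -1.8]
width: 0.0194
grasp_force: 55.0
```

Emit:
servo_tool(
  increments="0 0 0 -2 0 0 1;0 0 0 -2 0 0 1;0 0 0 0 0 0 1",
)

```text
time: 9.8
ee_pos: [0.5002, -0.1755, 0.1084]
tcp_rot: [2.013, 2.412, -0.0]
force: [-0.6, 1.8, -0.8]
width: 0.02
grasp_force: 55.0
```

Emit:
servo_tool(
  increments="0 0 0 -2 0 0 1;0 0 0 0 0 0 1",
)

```text
time: 10.05
ee_pos: [0.4998, -0.176, 0.1085]
tcp_rot: [-2.011, -2.41, -0.001]
force: [-0.6, 6.7, 0.7]
width: 0.0196
grasp_force: 55.0
```

Emit:
servo_tool(
  increments="0 0 0 -2 0 0 1;0 0 0 0 0 0 1",
)

```text
time: 10.3
ee_pos: [0.4993, -0.1764, 0.1085]
tcp_rot: [-2.009, -2.408, -0.002]
force: [-1.4, 9.5, 3.1]
width: 0.0194
grasp_force: 55.0
```

Emit:
servo_tool(
  increments="0 0 0 5 0 0 1;0 0 0 4.5 0 0 1;0 0 0 0 0 0 1;0 0 0 0 0 0 1",
)

```text
time: 10.8
ee_pos: [0.4994, -0.1702, 0.1085]
tcp_rot: [2.012, 2.412, -0.0]
force: [0.6, -0.7, -1.8]
width: 0.0196
grasp_force: 55.0
```

```bash
python3 - <<'E'
from h import *
w=np.array([.5002,-.1757]); go([*(w-.006*ub),.078],np.arctan2(vb[1],vb[0]))
print((robot.sense()["ee_pos"][:2]-B)@np.c_[ub,vb])
E
```

```text
t 10.8 pos [ 0.4994 -0.1702  0.1085] q [-0.54  0.61  1.79 -0.    0.74 -0.72] F [ 0.62 -0.68 -1.79] w 0.0196 g 55.0
turn [ 0.     0.001 -0.   ] shift now [ 0.5 -0.2 30.5] after [ 0.5 -0.2 30.5]
[-0.20193647  0.00061627]
```

Lower in steps, watching Fz (baseline about −2).

Emit:
servo_tool(
  increments="0 0 0 0 0 4 1;0 0 0 0 0 4 1;0 0 0 0 0 4 1;0 0 0 0 0 0 1",
)

```text
time: 11.3
ee_pos: [0.4988, -0.1697, 0.096]
tcp_rot: [-2.012, -2.411, 0.0]
force: [-0.1, -0.1, -1.8]
width: 0.0195
grasp_force: 55.0
```

Emit:
servo_tool(
  increments="0 0 0 0 0 4 1;0 0 0 0 0 4 1;0 0 0 0 0 4 1;0 0 0 0 0 4 1;0 0 0 0 0 0 1",
)

```text
time: 11.92
ee_pos: [0.4989, -0.1697, 0.0801]
tcp_rot: [-2.012, -2.412, 0.0]
force: [-0.1, 0.4, -1.9]
width: 0.0194
grasp_force: 55.0
```

Emit:
servo_tool(
  increments="0 0 0 2.5 0 1 1;0 0 0 2.5 0 0 1;0 0 0 2.5 0 0 1;0 0 0 2.5 0 0 1;0 0 0 2.5 0 0 1;0 0 0 0 0 0 1",
)

```text
time: 12.68
ee_pos: [0.4967, -0.1572, 0.0795]
tcp_rot: [-2.012, -2.412, 0.0]
force: [0.1, 0.1, -2.6]
width: 0.0197
grasp_force: 55.0
```

Emit:
servo_tool(
  increments="0 0 0 3 0 0 1;0 0 0 3 0 0 1;0 0 0 3 0 0 1;0 0 0 3 0 0 1;0 0 0 3 0 0 1;0 0 0 0 0 0 1",
)

```text
time: 13.42
ee_pos: [0.4941, -0.1424, 0.0795]
tcp_rot: [-2.012, -2.412, -0.0]
force: [-0.1, -0.6, -1.5]
width: 0.0195
grasp_force: 55.0
```

Emit:
servo_tool(
  increments="0 0 0 0 0 -4 1;0 0 0 0 0 -4 1;0 0 0 0 0 -3 1;0 0 0 0 0 0 1;0 0 0 0 0 0 1",
)

```text
time: 14.05
ee_pos: [0.494, -0.1426, 0.0903]
tcp_rot: [-2.012, -2.412, -0.0]
force: [-1.1, -0.9, -3.3]
width: 0.0199
grasp_force: 55.0
```

Emit:
servo_tool(
  increments="0 0 0 0 0 -4 1;0 0 0 0 0 -4 1;0 0 0 0 0 0 1;0 0 0 0 0 0 1",
)

```text
time: 14.55
ee_pos: [0.4942, -0.1427, 0.0985]
tcp_rot: [2.012, 2.412, 0.0]
force: [0.8, -1.1, -3.4]
width: 0.0194
grasp_force: 55.0
```

Emit:
servo_tool(
  increments="0 0 0 0 0 -3 1;0 0 0 5 0 0 1;0 0 0 7 0 0 1;0 0 0 7 0 0 1;0 0 0 7 0 0 1;0 0 0 7 0 0 1;0 0 0 7 0 0 1;0 0 0 7 0 0 1;0 0 0 5 0 0 1;0 0 0 0 0 0 1",
)

```text
time: 15.8
ee_pos: [0.4845, -0.0909, 0.1015]
tcp_rot: [-2.012, -2.412, -0.0]
force: [-0.2, 0.2, -3.5]
width: 0.0199
grasp_force: 55.0
```

Emit:
servo_tool(
  increments="0 0 0 6 0 0 1;0 0 0 7 0 0 1;0 0 0 7 0 0 1;0 0 0 7 0 0 1;0 0 0 7 0 0 1;0 0 0 5 0 0 1;0 0 0 0 0 0 1",
)

```text
time: 16.68
ee_pos: [0.4775, -0.0525, 0.1014]
tcp_rot: [-2.011, -2.412, 0.0]
force: [0.2, 0.5, -2.4]
width: 0.0195
grasp_force: 55.0
```

```bash
python3 - <<'E'
from h import *
go([.494,-.142,.1],np.arctan2(vb[1],vb[0])); p=(robot.sense()["ee_pos"][:2]-B)@np.c_[ub,vb]; print(p, "cart origin x",p[0]+.2035-.0075+.074)
a=robot.snapshot("scene")[:,:,::-1]; b=robot.snapshot("top")[:,:,::-1]
z=lambda im,c,w,h,s:cv2.resize(im[c[1]-h:c[1]+h,c[0]-w:c[0]+w],None,fx=s,fy=s,interpolation=cv2.INTER_CUBIC)
cv2.imwrite("pics/c4.png",np.vstack([z(b,(400,229),60,30,5),z(a,(370,256),60,30,5)]))
E
```

```text
t 16.675 pos [ 0.4775 -0.0525  0.1014] q [-0.34  0.58  1.91  0.    0.65 -0.52] F [ 0.19  0.47 -2.36] w 0.0195 g 55.0
turn [-0.001 -0.001  0.   ] shift now [-91.    0.2   1.4] after [-91.    0.2   1.4]
[-3.21694479e-01  2.04140938e-04] cart origin x -0.05169447905812573
```

View pics/c4.png

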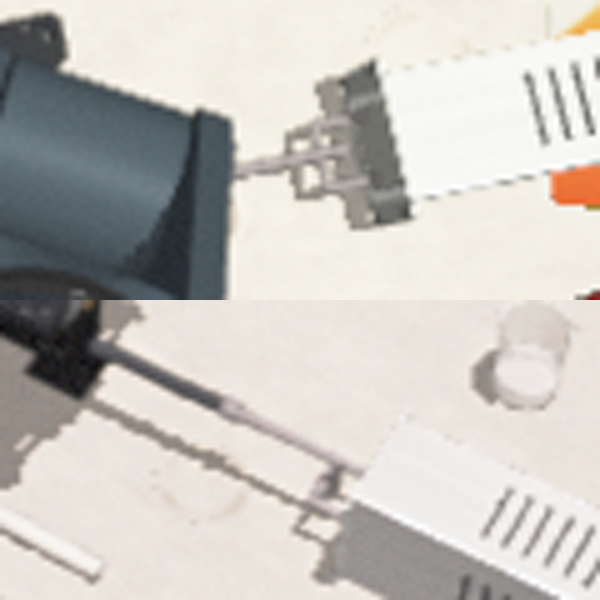

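Emit:
servo_tool(
  increments="0 0 0 0 0 -1.5 1;0 0 0 6 0 0 1;0 0 0 6 0 0 1;0 0 0 6 0 0 1;0 0 0 6 0 0 1;0 0 0 6 0 0 1;0 0 0 0 0 0 1",
)

```text
time: 17.65
ee_pos: [0.4725, -0.0232, 0.1031]
tcp_rot: [2.011, 2.413, 0.0]
force: [-0.2, -0.5, -1.5]
width: 0.0199
grasp_force: 55.0
```

Emit:
servo_tool(
  increments="0 0 0 6 0 0 1;0 0 0 6 0 0 1;0 0 0 6 0 0 1;0 0 0 6 0 0 1;0 0 0 0 0 0 1",
)

```text
time: 18.27
ee_pos: [0.4675, 0.0008, 0.1029]
tcp_rot: [-2.011, -2.412, 0.0]
force: [0.6, -0.0, -2.4]
width: 0.0195
grasp_force: 55.0
```

```bash
python3 - <<'E'
from h import *
go([.494,-.142,.1],np.arctan2(vb[1],vb[0])); p=(robot.sense()["ee_pos"][:2]-B)@np.c_[ub,vb]; print(p, "cart origin x",p[0]+.2035-.0075+.074)
a=robot.snapshot("scene")[:,:,::-1]; b=robot.snapshot("top")[:,:,::-1]
z=lambda im,c,w,h,s:cv2.resize(im[c[1]-h:c[1]+h,c[0]-w:c[0]+w],None,fx=s,fy=s,interpolation=cv2.INTER_CUBIC)
cv2.imwrite("pics/c5.png",np.vstack([z(b,(400,229),60,30,5),z(a,(360,250),60,30,5)]))
E
```

```text
t 18.275 pos [0.4675 0.0008 0.1029] q [-0.24  0.57  1.94  0.    0.63 -0.42] F [ 0.55 -0.02 -2.43] w 0.0195 g 55.0
turn [-0.001 -0.001  0.   ] shift now [-145.3    0.4    2.7] after [-145.3    0.4    2.9]
[-3.75933839e-01 -3.42247004e-06] cart origin x -0.10593383887979745
```

View pics/c5.png

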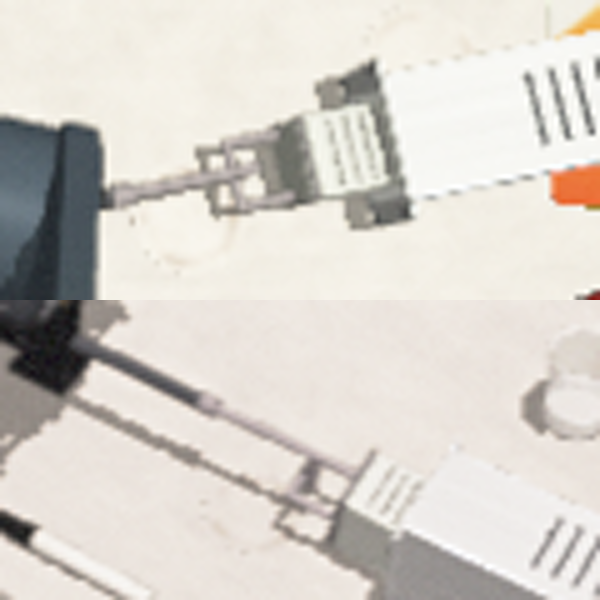

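Emit:
servo_tool(
  increments="0 0 0 4 0 2 1;0 0 0 0 0 3 1;0 0 0 0 0 3 1;0 0 0 0 0 2 1;0 0 0 0 0 0 1",
)

```text
time: 19.0
ee_pos: [0.4673, 0.0038, 0.0927]
tcp_rot: [-2.013, -2.412, 0.0]
force: [-0.1, 0.6, -3.0]
width: 0.0196
grasp_force: 55.0
```

Emit:
servo_tool(
  increments="0 0 0 5 0 0 1;0 0 0 5 0 0 1;0 0 0 5 0 0 1;0 0 0 5 0 0 1;0 0 0 0 0 0 1",
)

```text
time: 19.62
ee_pos: [0.4634, 0.0243, 0.0929]
tcp_rot: [-2.011, -2.412, 0.0]
force: [-0.2, 0.1, -2.9]
width: 0.02
grasp_force: 55.0
```

Emit:
servo_tool(
  increments="0 0 0 5 0 0 1;0 0 0 5 0 0 1;0 0 0 5 0 0 1;0 0 0 5 0 0 1;0 0 0 5 0 0 1;0 0 0 5 0 0 1;0 0 0 0 0 0 1",
)

```text
time: 20.5
ee_pos: [0.4582, 0.0536, 0.0929]
tcp_rot: [-2.012, -2.412, 0.0]
force: [0.1, 0.8, -2.5]
width: 0.0201
grasp_force: 55.0
```

Emit:
servo_tool(
  increments="0 0 0 6 0 0 1;0 0 0 7 0 0 1;0 0 0 6 0 0 1;0 0 0 6 0 0 1;0 0 0 0 0 4 1;0 0 0 0 0 4 1;0 0 0 0 0 4 1;0 0 0 0 0 4 1;0 0 0 0 0 0 1;0 0 0 0 0 0 1",
)

```text
time: 21.75
ee_pos: [0.4541, 0.0776, 0.0769]
tcp_rot: [2.013, 2.412, 0.0]
force: [0.3, 0.9, -2.0]
width: 0.0194
grasp_force: 55.0
```

Emit:
servo_tool(
  increments="0 0 0 -4 0 0 1;0 0 0 -4 0 0 1;0 0 0 -4 0 0 1;0 0 0 -4 0 0 1;0 0 0 0 0 0 1;0 0 0 0 0 -5 1;0 0 0 0 0 -5 1;0 0 0 0 0 -5 1;0 0 0 0 0 0 1",
)

```text
time: 22.88
ee_pos: [0.4573, 0.062, 0.0925]
tcp_rot: [2.012, 2.412, 0.001]
force: [-0.7, -0.3, -1.0]
width: 0.0198
grasp_force: 55.0
```

Emit:
servo_tool(
  increments="0 0 0 0 0 -5 1;0 0 0 0 0 -5 1;0 0 0 0 0 -8 1;0 0 0 0 0 -8 1;0 0 0 0 0 -8 1;0 0 0 0 0 0 1",
)

```text
time: 23.62
ee_pos: [0.4574, 0.0619, 0.1268]
tcp_rot: [2.012, 2.411, 0.002]
force: [-0.2, 0.7, -2.0]
width: 0.0197
grasp_force: 55.0
```

```bash
python3 - <<'E'
from h import *
go([.435,.17,.073],np.arctan2(vb[1],vb[0]))
a=robot.snapshot("scene")[:,:,::-1]; b=robot.snapshot("top")[:,:,::-1]
z=lambda im,c,w,h,s:cv2.resize(im[c[1]-h:c[1]+h,c[0]-w:c[0]+w],None,fx=s,fy=s,interpolation=cv2.INTER_CUBIC)
cv2.imwrite("pics/t6.png",b)
cv2.imwrite("pics/c6.png",np.vstack([z(b,(385,232),60,30,5),z(a,(345,240),60,30,5)]))
E
```

```text
t 23.625 pos [0.4574 0.0619 0.1268] q [-0.11  0.51  1.95  0.    0.68 -0.29] F [-0.17  0.71 -1.96] w 0.0197 g 55.0
turn [ 0.002  0.001 -0.   ] shift now [110.4  -2.8  53.7] after [110.4  -2.7  53.8]
```

View pics/c6.png

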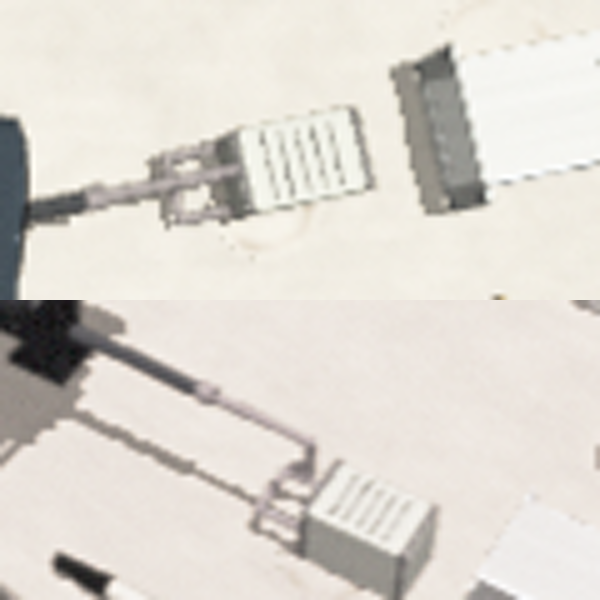

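Emit:
servo_tool(
  increments="0 0 0 22 -0.5 0 1;0 0 0 22 -0.5 0 1;0 0 0 22 -0.5 0 1;0 0 0 22 -0.5 0 1;0 0 0 22 -0.5 0 1;0 0 0 0 0 15 1;0 0 0 0 0 15 1;0 0 0 0 0 12 1;0 0 0 0 0 6 1;0 0 0 0 0 0 1",
)

```text
time: 24.98
ee_pos: [0.4346, 0.1695, 0.0775]
tcp_rot: [-2.013, -2.411, 0.001]
force: [0.1, 0.4, -2.2]
width: 0.0194
grasp_force: 55.0
```

Emit:
servo_tool(
  increments="0 0 0 0 0 3 1;0 0 0 0 0 2 1;0 0 0 0 0 0 1;0 0 0 0 0 0 1",
)

```text
time: 25.48
ee_pos: [0.4349, 0.1697, 0.0731]
tcp_rot: [2.012, 2.412, 0.001]
force: [0.9, -0.7, -0.9]
width: 0.0193
grasp_force: 55.0
```

Emit:
servo_tool(
  increments="0 0 0 0 0 0.5 0.3;0 0 0 0 0 0 0.3;0 0 0 0 0 0 0.3;0 0 0 0 0 0 0.3;0 0 0 0 0 -20 0.3;0 0 0 0 0 -40 0;0 0 0 0 0 -40 0;0 0 0 0 0 -20 0;0 0 0 0 0 0 0",
)

```text
time: 26.6
ee_pos: [0.4357, 0.1699, 0.1938]
tcp_rot: [2.011, 2.41, 0.005]
force: [-0.5, -0.4, -0.1]
width: 0.086
grasp_force: 0.0
```

```bash
python3 - <<'E'
from h import *
im=robot.snapshot("top")[:,:,::-1].copy(); cv2.imwrite("pics/t7.png",im)
# from t6 crop by eye: top-face corners (white) 5x crop origin (325,202)
u=[(325+(x+.5)/5-.5,202+(y+.5)/5-.5) for x,y in[(236,127),(357,106),(375,187),(247,216)]]
w=cast("top",u,.054)[:,:2]; print("eye",w.round(4).tolist(),[np.linalg.norm(w[k]-w[k-1]).round(4) for k in range(4)],w.mean(0))
i=im[210:252,350:402]; print(np.median(i,axis=(0,1)))
# bench is beige: cartridge by low saturation + bright or dark
hsv=cv2.cvtColor(im,cv2.COLOR_BGR2HSV)
for x in(366,380,390,398): print([tuple(im[y,x]) for y in (205,230)])
cx=[tuple(map(int,im[232,x])) for x in range(355,408,3)]; print(cx)
go([.47,-.187,.2],np.arctan2(vb[1],vb[0]))
E
```

```text
eye [[0.5216, -0.146], [0.5325, -0.2183], [0.4847, -0.2263], [0.4694, -0.1502]] [np.float64(0.0523), np.float64(0.0731), np.float64(0.0485), np.float64(0.0777)] [ 0.50205019 -0.18521015]
[224. 234. 238.]
[(np.uint8(224), np.uint8(235), np.uint8(239)), (np.uint8(164), np.uint8(176), np.uint8(181))]
[(np.uint8(225), np.uint8(235), np.uint8(240)), (np.uint8(224), np.uint8(234), np.uint8(233))]
[(np.uint8(223), np.uint8(233), np.uint8(237)), (np.uint8(222), np.uint8(233), np.uint8(232))]
[(np.uint8(226), np.uint8(236), np.uint8(240)), (np.uint8(202), np.uint8(216), np.uint8(221))]
[(222, 233, 237), (186, 196, 203), (174, 179, 188), (159, 161, 170), (143, 146, 153), (100, 107, 107), (192, 204, 204), (232, 241, 241), (232, 242, 241), (214, 224, 224), (192, 202, 202), (163, 174, 173), (219, 229, 228), (231, 241, 240), (141, 145, 148), (224, 235, 239), (224, 235, 239), (203, 218, 222)]
t 26.65 pos [0.4348 0.1697 0.1927] q [ 0.13  0.4   1.88  0.    0.87 -0.05] F [0.29 0.02 0.07] w 0.086 g 0.0
turn [ 0.001  0.    -0.   ] shift now [-357.2  -29.3   -7.3] after [-357.2  -29.4   -7.3]
```

Emit:
servo_tool(
  increments="0 0 0 -45 0.3 0 0;0 0 0 -53 0.3 0 0;0 0 0 -53 0.3 0 0;0 0 0 -53 0.3 0 0;0 0 0 -53 0.3 0 0;0 0 0 -53 0.3 0 0;0 0 0 -53.1 0.3 0 0;0 0 0 0 0 0 0;0 0 0 0 0 0 0",
)

```text
time: 27.78
ee_pos: [0.5005, -0.1863, 0.1908]
tcp_rot: [-2.011, -2.408, 0.0]
force: [-0.5, 0.6, 0.1]
width: 0.087
grasp_force: 0.0
```

```bash
python3 - <<'E'
from h import *
go([.502,-.187,.032],np.arctan2(vb[1],vb[0]))
E
```

```text
t 27.775 pos [ 0.5005 -0.1863  0.1908] q [-0.57  0.48  1.71  0.    0.95 -0.75] F [-0.53  0.64  0.06] w 0.087 g 0.0
turn [-0.003 -0.003 -0.001] shift now [ -1.5   1.8 158.8] after [ -1.    1.4 158.8]
```

Emit:
servo_tool(
  increments="0 0 0 -1 1 40 0;0 0 0 0 0 40 0;0 0 0 0 0 40 0;0 0 0 0 0 25 0;0 0 0 0 0 14 0;0 0 0 0 0 0 0",
  squeeze=25,
)

```text
time: 28.52
ee_pos: [0.5023, -0.1866, 0.0327]
tcp_rot: [-2.009, -2.411, 0.0]
force: [-0.5, 0.6, 0.9]
width: 0.0871
grasp_force: 0.0
```

Emit:
servo_tool(
  increments="0 0 0 0 0 0 1;0 0 0 0 0 0 1;0 0 0 0 0 0 1;0 0 0 0 0 0 1;0 0 0 0 0 0 1;0 0 0 0 0 0 1",
  squeeze=25,
)

```text
time: 29.28
ee_pos: [0.5027, -0.188, 0.0338]
tcp_rot: [-2.012, -2.412, 0.0]
force: [-2.3, -0.4, 4.1]
width: 0.0497
grasp_force: 25.0
```

Emit:
servo_tool(
  increments="0 0 0 0 0 -25 1;0 0 0 0 0 -40 1;0 0 0 0 0 -40 1;0 0 0 0 0 -35 1;0 0 0 0 0 0 1;0 0 0 0 0 0 1",
)

```text
time: 30.02
ee_pos: [0.502, -0.1873, 0.172]
tcp_rot: [-2.011, -2.41, 0.0]
force: [-0.2, 0.5, -4.6]
width: 0.0497
grasp_force: 25.0
```

```bash
python3 - <<'E'
from h import *
go([.497,.417,.037],-0.164)
im=cv2.imread("pics/t1.png")
m=cv2.inRange(im,(90,85,90),(175,165,170)); m[:,:140]=0;m[:,225:]=0;m[:205]=0;m[275:]=0
n,l,st,ce=cv2.connectedComponentsWithStats(m); i=1+st[1:,4].argmax()
box=cv2.boxPoints(cv2.minAreaRect(np.argwhere(l==i)[:,::-1].astype(np.float32))); w=cast("top",box,.012)[:,:2]
print(box.round(1).tolist(),w.round(3).tolist(),w.mean(0),[np.linalg.norm(w[k]-w[k-1]).round(3) for k in range(4)])
E
```

```text
t 30.025 pos [ 0.502  -0.1873  0.172 ] q [-0.57  0.51  1.73  0.    0.91 -0.75] F [-0.2   0.51 -4.63] w 0.0497 g 25.0
turn [-0.002 -0.002  0.344] shift now [595.2 103.6 136. ] after [ 595.4 -103.6  135. ]
[[159.0, 257.6000061035156], [167.10000610351562, 215.60000610351562], [216.60000610351562, 225.10000610351562], [208.5, 267.1000061035156]] [[0.446, 0.488], [0.572, 0.469], [0.541, 0.318], [0.415, 0.339]] [0.49352574 0.40342803] [np.float64(0.152), np.float64(0.128), np.float64(0.154), np.float64(0.127)]
```

Emit:
servo_tool(
  increments="0 0 0.115 0 0 0 1;0 0 0.115 0 0 0 1;0 0 0.114 0 0 0 1;0 0 0 25 -4.5 0 1;0 0 0 42 -7.4 0 1;0 0 0 42 -7.4 0 1;0 0 0 42 -7.4 0 1;0 0 0 42 -7.4 0 1;0 0 0 42 -7.4 0 1;0 0 0 42 -7.4 0 1",
)

```text
time: 31.28
ee_pos: [0.4985, 0.0947, 0.1711]
tcp_rot: [-2.394, -2.03, 0.005]
force: [1.1, -0.1, -3.7]
width: 0.0498
grasp_force: 25.0
```

Emit:
servo_tool(
  increments="0 0 0 42 -7.4 0 1;0 0 0 42 -7.4 0 1;0 0 0 42 -7.4 0 1;0 0 0 42 -7.4 0 1;0 0 0 42 -7.4 0 1;0 0 0 42 -7.4 0 1;0 0 0 40 -7.4 0 1;0 0 0 24 -4.3 0 1;0 0 0 0 0 0 1;0 0 0 0 0 0 1",
)

```text
time: 32.52
ee_pos: [0.495, 0.4129, 0.1712]
tcp_rot: [-2.395, -2.032, 0.008]
force: [-0.2, -0.7, -3.6]
width: 0.0497
grasp_force: 25.0
```

```bash
python3 - <<'E'
from h import *
go([.495,.415,.038],-0.164)
E
```

```text
t 32.525 pos [0.495  0.4129 0.1712] q [ 0.52  0.64  1.44 -0.    1.06  0.69] F [-0.15 -0.67 -3.64] w 0.0497 g 25.0
turn [-0.003  0.004  0.   ] shift now [2.500e+00 1.000e-01 1.331e+02] after [  2.1  -0.4 133.2]
```

Emit:
servo_tool(
  increments="0 0 0 0 0 35 1;0 0 0 0 0 35 1;0 0 0 0 0 35 1;0 0 0 0 0 20 1;0 0 0 0 0 7 1;0 0 0 0 0 0 1;0 0 0 0 0 0 1",
)

```text
time: 33.4
ee_pos: [0.4972, 0.4147, 0.0429]
tcp_rot: [2.395, 2.032, 0.004]
force: [0.7, -0.1, -3.1]
width: 0.0497
grasp_force: 25.0
```

Emit:
servo_tool(
  increments="0 0 0 0 0 1.5 1;0 0 0 0 0 0 1;0 0 0 0 0 0 1",
)

```text
time: 33.78
ee_pos: [0.4962, 0.4143, 0.0402]
tcp_rot: [2.396, 2.032, 0.001]
force: [0.2, -0.1, -3.4]
width: 0.0498
grasp_force: 25.0
```

Emit:
servo_tool(
  increments="0 0 0 0 0 1.5 1;0 0 0 0 0 1.5 1;0 0 0 0 0 0 1;0 0 0 0 0 0 1",
)

```text
time: 34.28
ee_pos: [0.4961, 0.4142, 0.0368]
tcp_rot: [-2.396, -2.032, 0.0]
force: [0.4, 0.4, -3.5]
width: 0.0501
grasp_force: 25.0
```

Emit:
servo_tool(
  increments="0 0 0 0 0 1 1;0 0 0 0 0 0 1;0 0 0 0 0 0 1",
)

```text
time: 34.65
ee_pos: [0.4961, 0.4142, 0.0368]
tcp_rot: [-2.396, -2.032, -0.0]
force: [-2.6, -1.7, 6.3]
width: 0.0499
grasp_force: 25.0
```

Contact with the floor: release, then rise.

Emit:
servo_tool(
  increments="0 0 0 0 0 -0.7 0.26;0 0 0 0 0 0 0.26;0 0 0 0 0 0 0.26;0 0 0 0 0 0 0.26;0 0 0 0 0 -20 0.26;0 0 0 0 0 -40 0.26;0 0 0 0 0 -50 0.26;0 0 0 0 0 -50 0.26;0 0 0 0 0 0 0",
)

```text
time: 35.78
ee_pos: [0.4991, 0.4161, 0.2035]
tcp_rot: [2.394, 2.031, 0.02]
force: [0.4, 0.3, -0.0]
width: 0.0688
grasp_force: 0.0
```

Emit:
servo_tool(
  increments="0 0 0 -50 20 0 0;0 0 0 -60 20 0 0;0 0 0 -60 20 0 0;0 0 0 -60 20 0 0;0 0 0 -60 20 0 0;0 0 0 0 0 0 0;0 0 0 0 0 0 0",
)

```text
time: 36.65
ee_pos: [0.5465, 0.1148, 0.1965]
tcp_rot: [-2.396, -2.03, 0.001]
force: [-0.3, -0.2, -0.6]
width: 0.0872
grasp_force: 0.0
```

```bash
python3 - <<'E'
from h import *
go([.495,.415,.038],-0.164)
a=robot.snapshot("scene")[:,:,::-1]; b=robot.snapshot("top")[:,:,::-1]
z=lambda im,x,y,w,h,s:cv2.resize(im[y:y+h,x:x+w],None,fx=s,fy=s,interpolation=cv2.INTER_CUBIC)
cv2.imwrite("pics/c7.png",np.vstack([z(b,140,180,220,80,3.6),z(a,190,130,220,80,3.6)]))
E
```

```text
t 36.65 pos [0.5465 0.1148 0.1965] q [0.01 0.5  1.65 0.   0.99 0.17] F [-0.29 -0.18 -0.56] w 0.0872 g 0.0
turn [-0.001 -0.    -0.001] shift now [ 287.6 -100.   158.7] after [287.8 -99.8 158.5]
```

View pics/c7.png

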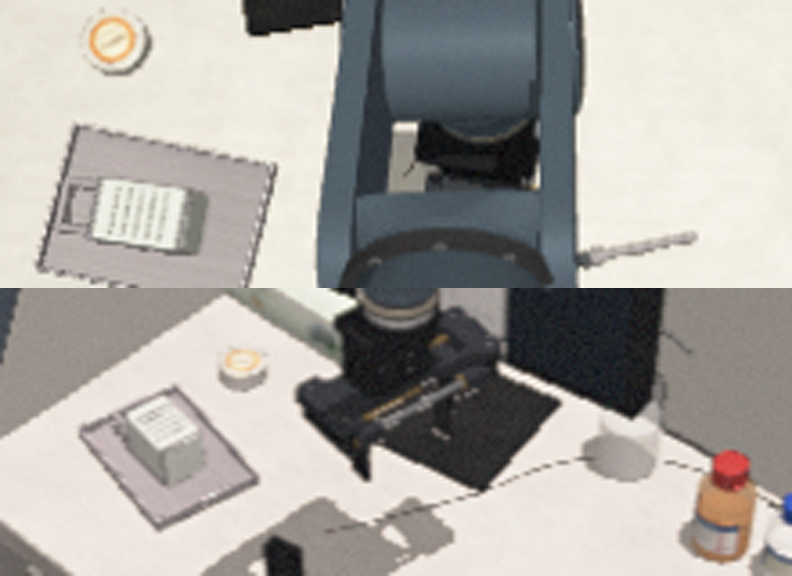

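The cartridge lies flat and central in the tray: it spans about (95–205, 180–250) in the top crop, and the tray spans (40–275, 125–288). The picker stands with its handle at (285, 555) in the scene crop, and its rod tip at (695, 238) in the top crop is clear of everything.

```bash
python3 -c "
from workcell import robot
print(robot.close_job())"
```

```text
the job is handed in; nothing more can be done
None
```

I drew the cartridge out over the sill with the hook, laid it flat and upright in the tray, stood the picker on the bench and handed the job in at about 37 s; no verdict came back.

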